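Comb scattered brass drifts into two close rows

TASK

Take the hand rake from its blue pad and comb the scattered brass drifts on the loading board into a close, parallel row against the sprung stop bar of each bay, the left bay first, then the right, finishing each row with a firm but gentle push of the rake (about 12 newtons on the bar, held a moment, never over 20). Move the drifts with the rake only without bearing down on the board, and leave the other things alone. Then stand the rake back in the middle of its pad and let go, with both rows left close and straight on the board.

Things in the scene. Friction and masses are not known exactly. Their poses are not given: they have to be found in the camera images.
- board: fixed grey board, 250 x 320 mm (x from -132 to +118 mm), top 8 mm above the table; origin on its underside, x away from the stop bars (away from the robot, within 0.2 rad), y left. A yellow line at y = 0 parts the left bay (centre y = +78 mm) from the right (-78 mm), three drifts in each. Dark blocks 26 mm high stand behind the bars at x = -132 to -126 mm.
- start_left (a point): point on the board's top, x = +100 mm, in the middle of the left bay's far end, behind the scattered drifts (none reaches past board x = +72 mm): the rake's head can be set down centred here (its far teeth stand near the board's edge). Axes as the board's.
- start_right (a point): the same in the right bay.
- stop_left (a point): point on the board's slide for the left bay's sprung stop bar: the bar's front face (130 mm long along y, 16 mm high) stands up to 13 mm before or behind this point in x, set anew each time and not measured: feel for it. Pushed to -x the bar gives 1 mm per 8 N and springs back. A row is set with about 12 N (at least 7, for a third of a second); over 20 N spoils it.
- stop_right (a point): point on the board's slide for the right bay's sprung stop bar: the bar's front face (130 mm long along y, 16 mm high) stands up to 13 mm before or behind this point in x, set anew each time and not measured: feel for it. Pushed to -x the bar gives 1 mm per 8 N and springs back. A row is set with about 12 N (at least 7, for a third of a second); over 20 N spoils it.
- drift_left_1_mid (a point): centre of a brass drift of the left bay: hexagon bar 126 mm long (its y), 15 mm wide over the corners, 13 mm high, about 0.14 kg, at the start askew by up to 0.4 rad and lying on a flat; pushed together drifts may roll on to a corner, so that a close row of three is 39 to 45 mm deep; sliding three takes some 2 to 4 N.
- drift_left_2_mid (a point): centre of a brass drift of the left bay: hexagon bar 126 mm long (its y), 15 mm wide over the corners, 13 mm high, about 0.14 kg, at the start askew by up to 0.4 rad and lying on a flat; pushed together drifts may roll on to a corner, so that a close row of three is 39 to 45 mm deep; sliding three takes some 2 to 4 N.
- drift_left_3_mid (a point): centre of a brass drift of the left bay: hexagon bar 126 mm long (its y), 15 mm wide over the corners, 13 mm high, about 0.14 kg, at the start askew by up to 0.4 rad and lying on a flat; pushed together drifts may roll on to a corner, so that a close row of three is 39 to 45 mm deep; sliding three takes some 2 to 4 N.
- drift_right_1_mid (a point): centre of a brass drift of the right bay: hexagon bar 126 mm long (its y), 15 mm wide over the corners, 13 mm high, about 0.14 kg, at the start askew by up to 0.4 rad and lying on a flat; pushed together drifts may roll on to a corner, so that a close row of three is 39 to 45 mm deep; sliding three takes some 2 to 4 N.
- drift_right_2_mid (a point): centre of a brass drift of the right bay: hexagon bar 126 mm long (its y), 15 mm wide over the corners, 13 mm high, about 0.14 kg, at the start askew by up to 0.4 rad and lying on a flat; pushed together drifts may roll on to a corner, so that a close row of three is 39 to 45 mm deep; sliding three takes some 2 to 4 N.
- drift_right_3_mid (a point): centre of a brass drift of the right bay: hexagon bar 126 mm long (its y), 15 mm wide over the corners, 13 mm high, about 0.14 kg, at the start askew by up to 0.4 rad and lying on a flat; pushed together drifts may roll on to a corner, so that a close row of three is 39 to 45 mm deep; sliding three takes some 2 to 4 N.
- rake_grip (a point): middle of the upright wooden grip of the hand rake (0.2 to 0.33 kg), 75 mm above its tooth tips; the rake stands on its teeth on the pad. The grip is 22 mm (x) by 40 mm (y), from 41 to 103 mm above the tooth tips. The rake's y goes along the row when it combs; both sides are alike.
- rake_teeth (a point): on the rake's axis at the level of its tooth tips. Two lines of eight round steel teeth, 8.4 mm thick, along y at x = -12.5 and +12.5 mm (working edge 16.7 mm from the axis), under a wooden head 34 x 114 mm whose underside is 22 mm up. The grip may settle the rake a little low: feel for the board, then comb with the tips gliding 1 to 3 mm above the board: a drift's side corners are 6.5 mm above it.
- pad: the rake's fixed blue pad, 70 x 130 x 3 mm, lying on the table to the left or the right of the board; origin at the centre of its underside, long along its y.
- tape: roll of black tape, 57 mm across, 19 mm high; stands on the side of the board where the pad is not; a bystander, to be left alone. Origin under its centre.
- insert: grey metal mould insert, 34 x 62 x 18 mm; a bystander, to be left alone. Origin under its centre.
- bolt: steel hex bolt, 58 mm long, lying; a bystander, to be left alone. Origin under its centre.
There are look-alikes about, which are no part of the job. There is more than one size of the pad; the job needs the larger.

How it is judged:
On the way, in this order (a step that is already met when the one before it is completed fails the run):
1. the left row lies close and parallel against its bar and is pressed by the rake with at least 7 N (x of drift_left_1_mid in the frame of board between -0.119 and -0.044 m and y of drift_left_1_mid in the frame of board between 0.053 and 0.103 m and z of each of drift_left_1_mid, drift_left_2_mid, drift_left_3_mid in the frame of board below 0.0195 m and angle between the y axis of each of drift_left_1_mid, drift_left_2_mid, drift_left_3_mid and the y axis of board, either way round below 0.06 rad and x of drift_left_2_mid in the frame of board between -0.119 and -0.044 m and y of drift_left_2_mid in the frame of board between 0.053 and 0.103 m and x of drift_left_3_mid in the frame of board between -0.119 and -0.044 m and y of drift_left_3_mid in the frame of board between 0.053 and 0.103 m and horizontal distance between drift_left_1_mid and drift_left_2_mid below 0.038 m and horizontal distance between each of drift_left_1_mid, drift_left_2_mid and drift_left_3_mid below 0.038 m and (contact force between board and drift_left_1 above 7 N or contact force between board and drift_left_2 above 7 N or contact force between board and drift_left_3 above 7 N) and (contact force between rake and drift_left_1 above 2 N or contact force between rake and drift_left_2 above 2 N or contact force between rake and drift_left_3 above 2 N)), for 0.2 s.
2. the right row lies close and parallel against its bar and is pressed by the rake with at least 7 N (x of drift_right_1_mid in the frame of board between -0.119 and -0.044 m and y of drift_right_1_mid in the frame of board between -0.103 and -0.053 m and z of each of drift_right_1_mid, drift_right_2_mid, drift_right_3_mid in the frame of board below 0.0195 m and angle between the y axis of each of drift_right_1_mid, drift_right_2_mid, drift_right_3_mid and the y axis of board, either way round below 0.06 rad and x of drift_right_2_mid in the frame of board between -0.119 and -0.044 m and y of drift_right_2_mid in the frame of board between -0.103 and -0.053 m and x of drift_right_3_mid in the frame of board between -0.119 and -0.044 m and y of drift_right_3_mid in the frame of board between -0.103 and -0.053 m and horizontal distance between drift_right_1_mid and drift_right_2_mid below 0.038 m and horizontal distance between each of drift_right_1_mid, drift_right_2_mid and drift_right_3_mid below 0.038 m and (contact force between board and drift_right_1 above 7 N or contact force between board and drift_right_2 above 7 N or contact force between board and drift_right_3 above 7 N) and (contact force between rake and drift_right_1 above 2 N or contact force between rake and drift_right_2 above 2 N or contact force between rake and drift_right_3 above 2 N)), for 0.2 s.
At the end, for the whole second after the job is handed in: All drifts lie on the board, parallel to its y axis within 0.06 rad, centres of a row within 38 mm of one another, at board x -119 to -44 mm and within 25 mm of the bay's middle; the rake stands upright on its pad, grip within 35 mm of the pad's centre; all at rest and let go (x of drift_left_1_mid in the frame of board between -0.119 and -0.044 m and y of drift_left_1_mid in the frame of board between 0.053 and 0.103 m and z of each of drift_left_1_mid, drift_left_2_mid, drift_left_3_mid, drift_right_1_mid, drift_right_2_mid, drift_right_3_mid in the frame of board below 0.0195 m and angle between the y axis of each of drift_left_1_mid, drift_left_2_mid, drift_left_3_mid, drift_right_1_mid, drift_right_2_mid, drift_right_3_mid and the y axis of board, either way round below 0.06 rad and x of drift_left_2_mid in the frame of board between -0.119 and -0.044 m and y of drift_left_2_mid in the frame of board between 0.053 and 0.103 m and x of drift_left_3_mid in the frame of board between -0.119 and -0.044 m and y of drift_left_3_mid in the frame of board between 0.053 and 0.103 m and horizontal distance between drift_left_1_mid and drift_left_2_mid below 0.038 m and horizontal distance between each of drift_left_1_mid, drift_left_2_mid and drift_left_3_mid below 0.038 m and x of drift_right_1_mid in the frame of board between -0.119 and -0.044 m and y of drift_right_1_mid in the frame of board between -0.103 and -0.053 m and x of drift_right_2_mid in the frame of board between -0.119 and -0.044 m and y of drift_right_2_mid in the frame of board between -0.103 and -0.053 m and x of drift_right_3_mid in the frame of board between -0.119 and -0.044 m and y of drift_right_3_mid in the frame of board between -0.103 and -0.053 m and horizontal distance between drift_right_1_mid and drift_right_2_mid below 0.038 m and horizontal distance between each of drift_right_1_mid, drift_right_2_mid and drift_right_3_mid below 0.038 m and horizontal distance between rake_grip and pad below 0.035 m and angle between rake_grip's own z axis and vertical below 0.1 rad and height (world z) of rake_grip below 0.084 m and linear speed of each of drift_left_1, drift_left_2, drift_left_3, drift_right_1, drift_right_2, drift_right_3 below 0.01 m/s and linear speed of rake below 0.02 m/s); the robot touches nothing.
It fails at once if a drift of the left bay is pushed against the stop bar or board with more than 20 N (contact force between board and drift_left_1 above 20 N or contact force between board and drift_left_2 above 20 N or contact force between board and drift_left_3 above 20 N).
It fails at once if a drift of the right bay is pushed against the stop bar or board with more than 20 N (contact force between board and drift_right_1 above 20 N or contact force between board and drift_right_2 above 20 N or contact force between board and drift_right_3 above 20 N).
It fails at once if a drift is moved with the gripper or arm (contact force between any of the fingers, the arm and drift_left_1 above 0.5 N or contact force between any of the fingers, the arm and drift_left_2 above 0.5 N or contact force between any of the fingers, the arm and drift_left_3 above 0.5 N or contact force between any of the fingers, the arm and drift_right_1 above 0.5 N or contact force between any of the fingers, the arm and drift_right_2 above 0.5 N or contact force between any of the fingers, the arm and drift_right_3 above 0.5 N).
It fails at once if the rake is pressed on the board with more than 30 N (contact force between rake and board above 30 N).
It fails at once if a bystander is moved by more than 15 mm (distance of any of tape, insert, bolt from where it was at the start of the episode above 0.015 m).
It also fails if it takes over 72 s, if anything falls off the work surface, if the arm or the gripper's body presses on something with over 40 N, if the wrist force passes 120 N, or if a joint passes its speed limit or range.

ROBOT

A 6-joint arm with a two-finger parallel gripper is mounted at the origin on a cart in front of the work surface, level with it; the furniture and walls round the work are solid. World frame = base frame: x ahead of the robot, y to its left, z up, the work surface at z = 0. Lengths are in m, angles in rad, forces in N, time in s.
With the tool pointing down it reaches from about 0.375 to 0.925 m from the base axis. Payload 5.7 kg.
Tool frame: the origin (TCP) lies at the very end of the fingers, on their centre line; the grasp point (between the pads) lies 19 mm behind it; z points along the fingers, y is the line along which they close (so a half turn about z gives the same grasp; the last joint's range is limited). The gripper opens to 88 mm and grips with 3 to 60 N. Pads are 20 mm wide; open, the fingers measure 115 mm over their backs; the gripper's body (75 mm by 178 mm) begins 61 mm behind the grasp point.
Start: joints at [-0.115, 0.359, 1.51, -0, 1.272, -0.115], TCP at [0.6, -0, 0.188] pointing down, gripper open.
Joint ranges: [-2.97, 2.97], [-1.01, 2.36], [0.21, 2.38], [-0.96, 4.11], [0.2, 2.71], [-2.98, 2.98]. Speed limits (rad/s): [2.39, 2.39, 3.14, 3.14, 3.14, 3.14].

INTERFACE

Orientations are given as a unit quaternion [w, x, y, z].
In Python, from workcell import status, eyes, r gives the robot as it stands.
- The arm moves only by the shell command python3 -m creep 'ROWS' [FORCE]. ROWS is JSON, a list that holds one entry, the list of rows, each a list of 5 numbers: the shift along the tool's x, y, z in cm, then the turn about the tool's z in degrees, then the finger opening in cm, from 0 to 8.78. A call has 1 to 20 rows; each row is the pose to reach, as a shift and turn from the pose commanded when the call began, along the tool's axes at that moment; what a row does not reach only later rows make up. A row lasts 1/10 s, in which the tool goes at most 50 mm and 8.59 degrees, less where a joint would pass 70% of its speed; a pose out of reach is approached as far as the arm can. A call with a gripper value outside its range is refused whole. The fingers move at their own pace and stop on an object; FORCE is the grip in N (left out, the last holds). Time passes only in rows, so rows that repeat a pose let the fingers close. It gives the time, the measured TCP pose, the force, the opening and the grip force at its end, in the units of the state.
- status.observe(): the state, without advancing time (a new reading comes with each control period).
- eyes.read_camera(name): name is "scene" or "side" or "wrist"; returns the picture (480x640x3 uint8, blue, green, red); there is no depth.
- eyes.calibration(name): a dict with "fx", "fy", "cx", "cy" (pixels), "R" (3x3) and "t" (3): a world point X has camera coordinates R X + t; the wrist camera has in their place "tool_from_camera" (4x4, takes a point from camera to tool coordinates, whose origin is the TCP and whose axes are the flange's). Camera axes: x right, y down, z forward; pixel columns grow to the right and rows downward; lengths in m; the calibration is good to about 2 mm. A picture is of the moment at which its call begins: read the wrist's pose just before it. calibration takes no time and is no camera call.
- r.hand_in(): hands the job in; it is judged then, once.
Trained networks look in the newest picture that a camera, given by its name, has taken for a name from the list of things; names that differ only in an ending like _2 or _b are one class to them, and where a whole thing is asked for, a point or a joint stands for the part that bears it (a point fixed in the world has none). Each returns a list of dicts, best first, with "confidence" (0 to 1); they miss things now and then, are a little off and sometimes report something else, mostly with a low value. They report only what shows in the picture. A call takes as long as a camera call. They do not tell look-alikes from the thing itself.
- eyes.search_frame(camera, name): "bbox" ([centre column, centre row, width, height] in pixels, round what is visible of it).
- eyes.silhouettes(camera, name): "region" (480x640 bool, what is visible of it) and "bbox" ([centre column, centre row, width, height] in pixels, round what is visible of it).
The state is a dict: "clock": time; "joint_positions": joint angles; "joint_vel": joint speeds; "effort": joint torques, N m; "tool_pos": TCP position; "tcp_rot": TCP orientation; "wrist_force": force on the tool from outside, world axes, zero at the start; "moment": the same for the moment, N m; "width": finger opening in m; "gripper_force": force on a finger pad.
Only numpy, scipy, OpenCV 4.12 (cv2) and the standard library are available. Lean on these libraries where they do the work, as an engineer would, in place of code of your own. Each camera call takes 0.05 s, during which the arm holds its last target. There are 200 camera calls.

## Working session

There is one attempt and no reset: what is moved stays moved. The work goes in short steps, Python scripts to look and compute and a shell command to move; the robot and the scene stay as the last step left them, time stands still between calls to the robot, and variables do not carry over. Pictures are saved under pics/ and viewed, at most 10 in all, crops included, and the job is handed in when it is done.

```bash
mkdir -p pics; cat > h.py <<'E'
import numpy as np,cv2
from workcell import status,eyes,r
def cal(c):
    k=eyes.calibration(c)
    return k
def ray(c,uv,z):
    k=eyes.calibration(c)
    if c=='wrist':
        from scipy.spatial.transform import Rotation as Ro
        s=status.observe(); q=s['tcp_rot'];T=np.eye(4);T[:3,:3]=Ro.from_quat([q[1],q[2],q[3],q[0]]).as_matrix();T[:3,3]=s['tool_pos']
        M=T@np.array(k['tool_from_camera']);R=M[:3,:3];o=M[:3,3]
    else:
        R=np.array(k['R']).T;o=-R@np.array(k['t'])
    d=R@np.array([(uv[0]-k['cx'])/k['fx'],(uv[1]-k['cy'])/k['fy'],1.])
    return o+d*(z-o[2])/d[2]
E
python3 - <<'E'
from h import *
for c in['scene','side']:
    im=eyes.read_camera(c);cv2.imwrite(f'pics/{c}0.png',im)
    print(c,-np.array(eyes.calibration(c)['R']).T@np.array(eyes.calibration(c)['t']))
    for n in['rake_grip','pad','board','drift_left_1_mid','tape','insert','bolt']:
        for d in eyes.search_frame(c,n):print(c,n,round(d['confidence'],2),np.round(d['bbox']),np.round(ray(c,d['bbox'][:2],0.005),3))
s=status.observe();print(s)
E
```

```text
scene [-0.16182162 -0.60823562  0.54461498]
scene rake_grip 0.61 [398. 310.  60.  57.] [ 0.527 -0.227  0.005]
scene pad 0.91 [392. 330.  75.  31.] [ 0.461 -0.255  0.005]
scene pad 0.65 [469. 366.  59.  43.] [ 0.455 -0.413  0.005]
scene board 0.81 [309. 271. 161.  74.] [0.538 0.03  0.005]
scene board 0.2 [319. 280.  31.  26.] [ 0.521 -0.015  0.005]
scene drift_left_1_mid 0.69 [272. 263.  45.   9.] [0.514 0.134 0.005]
scene tape 0.68 [194. 240.  18.  16.] [0.473 0.409 0.005]
scene insert 0.9 [427. 299.  29.  15.] [ 0.6   -0.257  0.005]
scene insert 0.16 [306. 276. 157.  78.] [0.517 0.021 0.005]
scene bolt 0.63 [237. 232.  14.   9.] [0.584 0.35  0.005]
scene bolt 0.25 [398. 309.  60.  60.] [ 0.528 -0.226  0.005]
side [-0.35438548  0.47571242  1.04073453]
side rake_grip 0.82 [448. 220.  29.  43.] [ 0.511 -0.294  0.005]
side pad 0.9 [450. 240.  31.  20.] [ 0.449 -0.256  0.005]
side pad 0.62 [492. 216.  41.  23.] [ 0.468 -0.402  0.005]
side board 0.72 [284. 266.  98.  95.] [0.566 0.139 0.005]
side board 0.71 [278. 252.  50.  21.] [0.618 0.133 0.005]
side drift_left_1_mid 0.88 [298. 274.  4
[... 305 characters left out ...]
[-1.15080218e-01,  3.58777052e-01,  1.51039943e+00,  3.42227141e-05,
        1.27250548e+00, -1.15114021e-01]), 'joint_vel': array([-2.23642882e-04,  9.22685807e-04,  1.07909152e-03,  1.13184740e-03,
        5.03494848e-05,  1.83048786e-04]), 'effort': array([-1.28111900e-03, -5.15272057e+01, -2.71117026e+01,  6.76616631e-02,
        2.44840683e-02,  6.51790924e-05]), 'tool_pos': array([5.99966198e-01, 2.18059530e-05, 1.88036670e-01]), 'tcp_rot': array([-4.51552564e-05,  7.07098386e-01,  7.07115175e-01, -1.49252418e-05]), 'wrist_force': array([-0.69084079,  0.21182044,  0.34633009]), 'moment': array([ 0.02360353,  0.02010324, -0.00412073]), 'gripper_force': 0.0, 'width': 0.08790214915196669}
```

```bash
python3 - <<'E'
from h import *
a=cv2.imread('pics/scene0.png');b=cv2.imread('pics/side0.png')
A=cv2.resize(a[200:420,160:520],(800,489),interpolation=cv2.INTER_CUBIC);cv2.imwrite('pics/s_crop.png',A)
B=cv2.resize(b[190:360,160:520],(800,378),interpolation=cv2.INTER_CUBIC);cv2.imwrite('pics/d_crop.png',B)
E
```

```text
(no output)
```

View pics/s_crop.png

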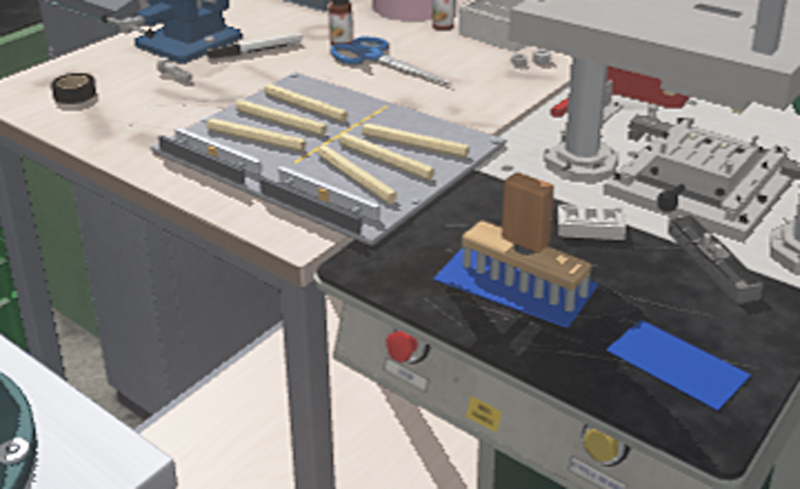

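View pics/d_crop.png

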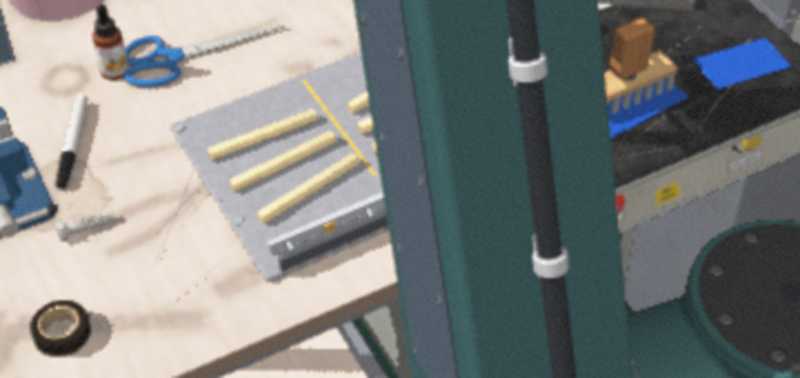

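The scene picture shows one rake, with its teeth on a blue pad at about (392,330). The look-alikes are a second blue pad at (469,366), which looks different in size, and machine parts on the right that aren't part of the job. The board is at (309,271) with three drifts in each bay, the tape at (194,240), the bolt at (237,232) and the insert at (427,299).

```bash
python3 - <<'E'
from h import *
P=lambda x,y:(160+.45*x,200+.45*y)
for n,p,z in[('bL',(152,150),.008),('bF',(375,243),.008),('bR',(505,145),.008),('bT',(293,75),.008),('y0',(297,162),.008),('y1',(388,105),.008),
 ('p2a',(607,348),.003),('p2b',(717,409),.003),('p2c',(749,373),.003),('p2d',(643,321),.003),
 ('p1left',(434,278),.003),('p1front',(573,327),.003),('p1right',(597,290),.003),('press col',(580,175),0),('gripTop',(528,180),.106),('topL',(505,180),.106),('topR',(553,184),.106),('armtop',(510,35),.3)]:
    print(n,np.round(ray('scene',P(*p),z),3))
im=eyes.read_camera('scene')
for n in['pad','board']:
    for d in eyes.silhouettes('scene',n):
        vs,us=np.nonzero(d['region'])
        pts=np.array([ray('scene',(u,v),.004)[:2] for u,v in zip(us,vs)],np.float32)
        print(n,d['confidence'],cv2.minAreaRect(pts))
for c in ['drift_left_1_mid']:
  for d in eyes.search_frame('scene',c):print(d)
E
```

```text
bL [0.426 0.199 0.008]
bF [ 0.437 -0.114  0.008]
bR [ 0.673 -0.11   0.008]
bT [0.667 0.208 0.008]
y0 [0.505 0.05  0.008]
y1 [0.673 0.056 0.008]
p2a [ 0.441 -0.352  0.003]
p2b [ 0.429 -0.448  0.003]
p2c [ 0.482 -0.453  0.003]
p2d [ 0.49  -0.36   0.003]
p1left [ 0.432 -0.186  0.003]
p1front [ 0.448 -0.318  0.003]
p1right [ 0.505 -0.31   0.003]
press col [ 0.677 -0.201  0.   ]
gripTop [ 0.48  -0.249  0.106]
topL [ 0.468 -0.234  0.106]
topR [ 0.487 -0.27   0.106]
armtop [ 0.344 -0.307  0.3  ]
pad 0.7 ((0.4577920436859131, -0.4026501178741455), (0.09684000164270401, 0.053009167313575745), 84.33765411376953)
pad 0.56 ((0.4592260420322418, -0.24837909638881683), (0.06477068364620209, 0.1321984976530075), 15.38875961303711)
pad 0.55 ((0.5888384580612183, 0.3551250100135803), (0.08093391358852386, 0.019731149077415466), 80.86907196044922)
pad 0.48 ((0.5778969526290894, -0.010982967913150787), (0.1390261948108673, 0.024566497653722763), 88.2486572265625)Traceback (most recent call last):
  File "<stdin>", line 11, in <module>
  File "h.py", line 7, in ray
    k=eyes.calibration(c)
ValueError: time passes only in moves, steps and waits
```

```bash
python3 - <<'E'
from h import *
w=eyes.read_camera('wrist');cv2.imwrite('pics/w0.png',w)
a=cv2.imread('pics/scene0.png')
cv2.imwrite('pics/c1.png',np.hstack([w[:,:],a])[:, :][::1] if 0 else cv2.resize(np.hstack([w,a[:, 240:]]),(800,370)))
print(eyes.calibration('wrist'))
E
```

```text
{'fx': 378.1338372919553, 'fy': 378.1338372919553, 'cx': 318.26994949518604, 'cy': 236.89976642727356, 'tool_from_camera': array([[-2.14001659e-04, -9.54625612e-01, -2.97808489e-01,
         8.38472655e-02],
       [ 9.99999973e-01, -2.30863020e-04,  2.14436437e-05,
         4.12472404e-05],
       [-8.92236186e-05, -2.97808476e-01,  9.54625635e-01,
        -1.96976524e-01],
       [ 0.00000000e+00,  0.00000000e+00,  0.00000000e+00,
         1.00000000e+00]])}
```

View pics/c1.png

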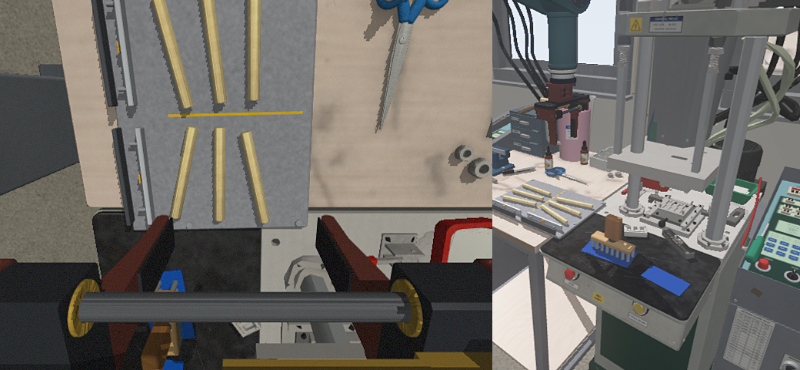

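The wrist view shows the board with its yellow line at about (218–393,148) and three drifts on each side. It also shows the open fingers and, at lower left, the rake on its pad. The press stands beyond x of about 0.6 m, clear of the path. I'll measure the board and move over the rake.

```bash
cat > board.py <<'E'
from h import *
w=cv2.imread('pics/w0.png');hsv=cv2.cvtColor(w,cv2.COLOR_BGR2HSV)
m=((hsv[...,0]>15)&(hsv[...,0]<32)&(hsv[...,1]>75)&(hsv[...,2]>120)).astype(np.uint8)
m[320:]=0;m[:,:90]=0;m[:,420:]=0
n,l,st,_=cv2.connectedComponentsWithStats(m)
for i in range(1,n):
    if st[i,4]<150:continue
    vs,us=np.nonzero(l==i);z=.008 if st[i,3]<20 else .019
    p=np.array([ray('wrist',(u,v),z)[:2] for u,v in zip(us,vs)],np.float32)
    (c,s,a)=cv2.minAreaRect(p);b=cv2.boxPoints((c,s,a))
    vx,vy,_,_=cv2.fitLine(p,cv2.DIST_L2,0,.01,.01).ravel()
    print(st[i],np.round(c,3),np.round(s,3),'dir',round(float(vx),3),round(float(vy),3),'x',p[:,0].min().round(3),p[:,0].max().round(3),p[:,1].min().round(3),p[:,1].max().round(3))
for v in(120,200,260):
    g=w[v,380:430].astype(int);k=np.abs(g[2:]-g[:-2]).sum(1);j=380+1+k.argmax();print('far',v,j,np.round(ray('wrist',(j,v),.008),4))
    q=w[v,100:260].astype(int).sum(1)//3;print(list(q[::2]))
E
python3 board.py
```

```text
Traceback (most recent call last):
  File "board.py", line 9, in <module>
    p=np.array([ray('wrist',(u,v),z)[:2] for u,v in zip(us,vs)],np.float32)
                ~~~^^^^^^^^^^^^^^^^^
  File "h.py", line 7, in ray
    k=eyes.calibration(c)
ValueError: time passes only in moves, steps and waits
```

```bash
python3 -m creep '[[[-4.5,-2,0,0,8.78],[-9,-4.5,0,0,8.78],[-13.5,-7,0,0,8.78],[-18,-9.5,0,0,8.78],[-22,-11.5,0,0,8.78],[-25,-13,0,0,8.78],[-25,-13,0,0,8.78],[-25,-13,0,0,8.78]]]'; python3 - <<'E'
from h import *
w=eyes.read_camera('wrist');cv2.imwrite('pics/w1.png',w)
E
```

```text
clock: 1.8
tool_pos: [0.4698, -0.2503, 0.1881]
tcp_rot: [-0.0, 0.708, 0.706, 0.0]
wrist_force: [-0.3, 0.1, 0.1]
width: 0.0879
gripper_force: 0.0
```

View pics/w1.png

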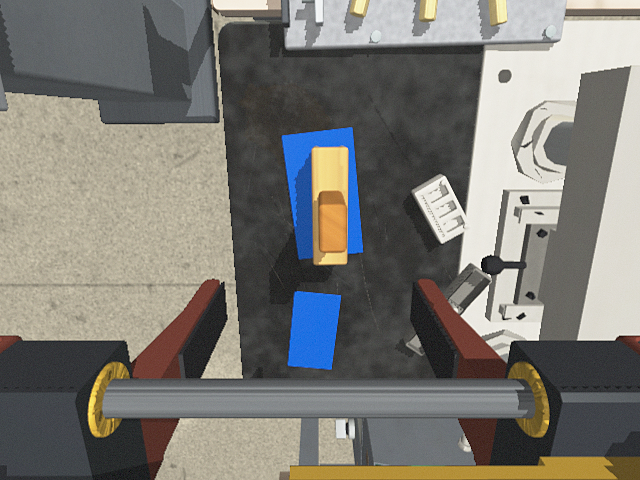

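The rake stands upright on the larger pad, whose corners are at about (283,135), (353,128), (363,252) and (298,258). The grip's top is at (320–346,191–252), nearly aligned with the tool. The smaller look-alike pad is at (315,330).

```bash
cat > h.py <<'E'
import numpy as np,cv2,json,os,pickle
from workcell import status,eyes,r
from scipy.spatial.transform import Rotation as Ro
if not os.path.exists('cal.pkl'):pickle.dump({c:eyes.calibration(c) for c in['scene','side','wrist']},open('cal.pkl','wb'))
K=pickle.load(open('cal.pkl','rb'))
def ray(c,uv,z,pose=None):
    k=K[c]
    if c=='wrist':
        q,t=pose
        T=np.eye(4);T[:3,:3]=Ro.from_quat([q[1],q[2],q[3],q[0]]).as_matrix();T[:3,3]=t
        M=T@np.array(k['tool_from_camera']);R=M[:3,:3];o=M[:3,3]
    else:
        R=np.array(k['R']).T;o=-R@np.array(k['t'])
    uv=np.atleast_2d(np.array(uv,float))
    d=np.c_[(uv[:,0]-k['cx'])/k['fx'],(uv[:,1]-k['cy'])/k['fy'],np.ones(len(uv))]@R.T
    return o+d*((z-o[2])/d[:,2])[:,None]
E
sed -i "s/np.array(\[ray('wrist',(u,v),z)\[:2\] for u,v in zip(us,vs)\],np.float32)/ray('wrist',np.c_[us,vs],z,p0)[:,:2].astype(np.float32)/; s/ray('wrist',(j,v),.008)/ray('wrist',(j,v),.008,p0)/; s/^w=/p0=([0,.7071,.7071,0],[.59997,0,.188]);w=/" board.py
python3 board.py; python3 - <<'E'
from h import *
s=status.observe();p=(s['tcp_rot'],s['tool_pos']);print(p)
print('griptop',ray('wrist',[(320,191),(346,191),(346,252),(320,250)],.106,p).round(4))
print('head',ray('wrist',[(312,148),(347,147),(347,264),(314,264)],.045,p).round(4))
print('pad',ray('wrist',[(283,135),(353,128),(363,252),(298,258)],.003,p).round(4))
print('board',ray('wrist',[(285,48),(566,38)],.008,p).round(4))
E
```

```text
[ 199    0   53  141 2035] [0.518 0.124] [0.013 0.119] dir 0.223 -0.975 x 0.499 0.537 0.065 0.18
[ 264    0   31  134 1826] [0.566 0.126] [0.012 0.11 ] dir 0.114 -0.994 x 0.554 0.577 0.071 0.18
[ 324    0   15  131 1695] [0.612 0.127] [0.012 0.106] dir 0.004 -1.0 x 0.605 0.617 0.074 0.18
[219 144 175   8 638] [0.588 0.057] [0.17  0.004] dir 1.0 0.024 x 0.503 0.673 0.054 0.061
[ 223  163   34  121 1518] [ 0.519 -0.019] [0.128 0.014] dir 0.244 0.97 x 0.5 0.54 -0.081 0.044
[ 279  165   14  122 1456] [ 0.567 -0.021] [0.127 0.013] dir 0.027 1.0 x 0.561 0.575 -0.085 0.042
[ 315  170   36  120 1399] [ 0.615 -0.026] [0.012 0.127] dir 0.212 -0.977 x 0.597 0.633 -0.088 0.037
far 120 407 [[0.6846 0.0829 0.008 ]]
[np.int64(160), np.int64(157), np.int64(157), np.int64(158), np.int64(164), np.int64(162), np.int64(160), np.int64(162), np.int64(162), np.int64(164), np.int64(165), np.int64(159), np.int64(161), np.int64(164), np.int64(164), np.int64(165), np.int64(160), np.int64(170), np.int64(101), np.int64(69), np.int64(72), np.int64(69), np.int64(38), np.int64(42), np.int64(33), np.int64(57), np.in
[... 3077 characters left out ...]
104), np.int64(96), np.int64(130), np.int64(127), np.int64(125), np.int64(126), np.int64(131), np.int64(129), np.int64(125), np.int64(126), np.int64(123), np.int64(123)]
(array([-1.74768977e-04,  7.07351791e-01,  7.06861616e-01,  2.63139635e-04]), array([ 0.47012866, -0.2495647 ,  0.18804177]))
griptop [[ 0.4715 -0.2169  0.106 ]
 [ 0.4909 -0.2169  0.106 ]
 [ 0.4919 -0.2651  0.106 ]
 [ 0.4715 -0.2634  0.106 ]]
head [[ 0.4648 -0.19    0.045 ]
 [ 0.4955 -0.1891  0.045 ]
 [ 0.4978 -0.2991  0.045 ]
 [ 0.466  -0.299   0.045 ]]
pad [[ 0.4358 -0.1805  0.003 ]
 [ 0.504  -0.174   0.003 ]
 [ 0.5181 -0.3018  0.003 ]
 [ 0.4483 -0.3085  0.003 ]]
board [[ 0.4403 -0.1044  0.008 ]
 [ 0.6927 -0.0965  0.008 ]]
```

```bash
python3 -m creep '[[[0.5,1.1,0,0,5.5],[0.5,1.1,3,0,5.5],[0.5,1.1,6,0,5.5],[0.5,1.1,9,0,5.5],[0.5,1.1,11,0,5.5],[0.5,1.1,12.5,0,5.5],[0.5,1.1,13,0,5.5],[0.5,1.1,13,0,5.5]]]' && python3 -m creep '[[[0,0,0,0,1.5],[0,0,0,0,1.5],[0,0,0,0,1.5],[0,0,0,0,1.5],[0,0,0,0,1.5],[0,0,0,0,1.5],[0,0,0,0,1.5]]]' 50
```

```text
clock: 2.65
tool_pos: [0.4815, -0.2436, 0.0574]
tcp_rot: [-0.001, 0.706, 0.708, -0.0]
wrist_force: [0.4, -1.2, -0.3]
width: 0.0548
gripper_force: 0.0
clock: 3.35
tool_pos: [0.4811, -0.2452, 0.0585]
tcp_rot: [0.0, 0.707, 0.707, 0.0]
wrist_force: [-2.0, -0.1, 5.5]
width: 0.0216
gripper_force: 50.0
```

```bash
python3 -m creep '[[[0,0,-3,0,1.5],[0,0,-6,0,1.5],[1,0,-9,0,1.5],[5,2,-9,-0.5,1.5],[9,4,-9,-1,1.5],[13,6,-9,-1.5,1.5],[17,8,-9,-1.5,1.5],[21,10,-9,-1.5,1.5],[25,12,-9,-1.5,1.5],[29,14,-9,-1.5,1.5],[33,16,-9,-1.5,1.5],[36,17.5,-9,-1.5,1.5],[38.3,18.5,-9,-1.5,1.5],[38.3,18.5,-9,-1.5,1.5],[38.3,18.5,-9,-1.5,1.5],[38.3,18.5,-9,-1.5,1.5]]]'; python3 - <<'E'
from h import *
s=status.observe();print(s['tool_pos'],s['wrist_force'],s['moment'],Ro.from_quat(np.roll(s['tcp_rot'],-1)).as_matrix().round(4).tolist())
w=eyes.read_camera('wrist');a=eyes.read_camera('scene');cv2.imwrite('pics/w2.png',w)
cv2.imwrite('pics/c2.png',cv2.resize(np.hstack([w,a[140:340,160:400].repeat(2,0).repeat(2,1)[:400] if 0 else cv2.resize(a[160:340,160:400],(640,480))]),(800,300)))
E
```

```text
clock: 4.95
tool_pos: [0.6649, 0.137, 0.1473]
tcp_rot: [-0.0, 0.698, 0.716, -0.001]
wrist_force: [0.1, 0.1, -3.2]
width: 0.0217
gripper_force: 50.0
[0.66492723 0.13696897 0.14725865] [ 0.14061967  0.12495398 -3.15617828] [ 0.02125903 -0.02319309 -0.084767  ] [[-0.0256, 0.9997, -0.002], [0.9997, 0.0256, -0.0007], [-0.0006, -0.002, -1.0]]
```

View pics/c2.png

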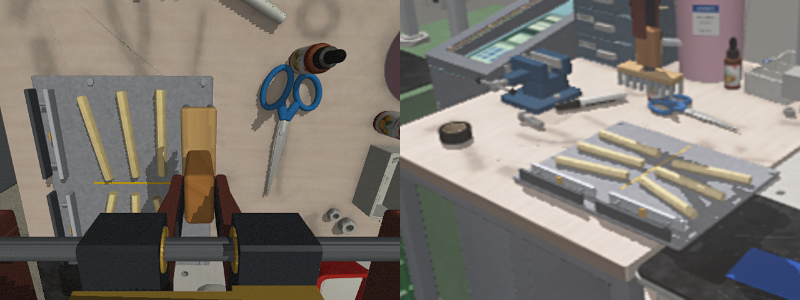

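```bash
python3 -m creep '[[[0,0,3,0,1.5],[0,0,5.5,0,1.5],[0,0,7.2,0,1.5],[0,0,7.8,0,1.5],[0,0,8.0,0,1.5],[0,0,8.0,0,1.5],[0,0,8.0,0,1.5]]]'; python3 -m creep '[[[0,0,0.1,0,1.5],[0,0,0.1,0,1.5],[0,0,0.1,0,1.5]]]';python3 -m creep '[[[0,0,0.1,0,1.5],[0,0,0.1,0,1.5],[0,0,0.1,0,1.5]]]'
```

```text
clock: 5.75
tool_pos: [0.667, 0.1379, 0.0693]
tcp_rot: [0.001, 0.698, 0.716, 0.001]
wrist_force: [-0.2, 0.2, -2.9]
width: 0.0217
gripper_force: 50.0
clock: 6.05
tool_pos: [0.6661, 0.1381, 0.0674]
tcp_rot: [0.0, 0.698, 0.716, 0.0]
wrist_force: [0.7, -0.2, -3.3]
width: 0.022
gripper_force: 50.0
clock: 6.35
tool_pos: [0.6659, 0.138, 0.0659]
tcp_rot: [-0.0, 0.698, 0.716, -0.0]
wrist_force: [-0.9, -1.0, -2.4]
width: 0.0218
gripper_force: 50.0
```

```bash
for i in 1 2 ; do python3 -m creep '[[[0,0,0.1,0,1.5],[0,0,0.1,0,1.5],[0,0,0.1,0,1.5]]]' | grep -E "pos|force"; done
```

```text
tool_pos: [0.6659, 0.138, 0.0649]
wrist_force: [0.5, 0.8, -3.5]
gripper_force: 50.0
tool_pos: [0.6659, 0.138, 0.064]
wrist_force: [0.5, -1.1, -2.9]
gripper_force: 50.0
```

```bash
for i in 1 2 ; do python3 -m creep '[[[0,0,0.1,0,1.5],[0,0,0.1,0,1.5],[0,0,0.1,0,1.5]]]' | grep -E "pos|wrist_force"; done
```

```text
tool_pos: [0.6661, 0.1381, 0.0635]
wrist_force: [-1.5, 0.3, 2.0]
tool_pos: [0.6662, 0.1381, 0.0635]
wrist_force: [-3.4, -0.6, 8.3]
```

```bash
python3 -m creep '[[[0,0,-0.38,0,1.5],[0,0,-0.38,0,1.5],[0,-0.6,-0.38,0,1.5],[0,-1.3,-0.38,0,1.5],[0,-2,-0.38,0,1.5],[0,-2.6,-0.38,0,1.5],[0,-3.2,-0.38,0,1.5],[0,-3.8,-0.38,0,1.5],[0,-4.4,-0.38,0,1.5],[0,-5,-0.38,0,1.5],[0,-5.6,-0.38,0,1.5],[0,-6.2,-0.38,0,1.5],[0,-6.8,-0.38,0,1.5],[0,-7.4,-0.38,0,1.5],[0,-8,-0.38,0,1.5],[0,-8.6,-0.38,0,1.5],[0,-9.2,-0.38,0,1.5],[0,-9.8,-0.38,0,1.5],[0,-9.8,-0.38,0,1.5]]]'; python3 - <<'E'
from h import *
w=eyes.read_camera('wrist');a=eyes.read_camera('scene');b=eyes.read_camera('side');cv2.imwrite('pics/w3.png',w)
cv2.imwrite('pics/c3.png',np.hstack([cv2.resize(w,(400,300)),cv2.resize(a[225:325,200:340],(400,300))]))
E
```

```text
clock: 9.45
tool_pos: [0.5664, 0.1353, 0.0656]
tcp_rot: [-0.001, 0.698, 0.716, -0.001]
wrist_force: [0.3, 0.1, -2.1]
width: 0.0216
gripper_force: 50.0
```

View pics/c3.png

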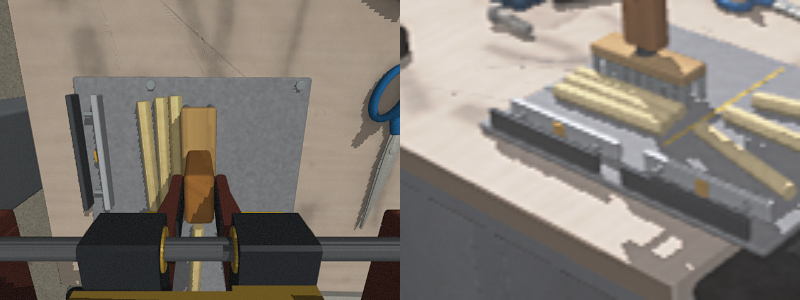

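The left drifts are gathered in front of the rake, with the front one slightly askew. The gap to the bar is about 45 mm.

```bash
python3 -m creep '[[[0,-0.5,0,0,1.5],[0,-1,0,0,1.5],[0,-1.5,0,0,1.5],[0,-2,0,0,1.5],[0,-2.5,0,0,1.5],[0,-3,0,0,1.5],[0,-3.4,0,0,1.5],[0,-3.8,0,0,1.5],[0,-3.8,0,0,1.5],[0,-3.8,0,0,1.5]]]'; for i in 1 2 ; do python3 -m creep '[[[0,-0.1,0,0,1.5],[0,-0.2,0,0,1.5],[0,-0.2,0,0,1.5],[0,-0.2,0,0,1.5]]]' | grep -E "pos|wrist_force"; done
```

```text
clock: 10.6
tool_pos: [0.5292, 0.1344, 0.0658]
tcp_rot: [-0.001, 0.698, 0.716, -0.001]
wrist_force: [1.0, -0.6, -2.6]
width: 0.0217
gripper_force: 50.0
tool_pos: [0.5285, 0.1344, 0.0659]
wrist_force: [1.3, -1.0, -3.9]
tool_pos: [0.5262, 0.1344, 0.0659]
wrist_force: [2.2, 0.6, -4.1]
```

```bash
for i in 1 2 ; do python3 -m creep '[[[0,-0.1,0,0,1.5],[0,-0.2,0,0,1.5],[0,-0.2,0,0,1.5]]]' | grep -E "pos|wrist_force"; done
```

```text
tool_pos: [0.5239, 0.1343, 0.0659]
wrist_force: [2.2, -0.2, -3.5]
tool_pos: [0.5222, 0.1342, 0.0659]
wrist_force: [3.3, -0.4, -3.4]
```

```bash
for i in 1 2 ; do python3 -m creep '[[[0,-0.1,0,0,1.5],[0,-0.2,0,0,1.5],[0,-0.2,0,0,1.5]]]' | grep -E "pos|wrist_force"; done
```

```text
tool_pos: [0.5212, 0.1342, 0.0661]
wrist_force: [5.0, 0.2, -3.2]
tool_pos: [0.5206, 0.1342, 0.0664]
wrist_force: [6.5, -0.1, -4.8]
```

```bash
python3 - <<'E'
from h import *
w=eyes.read_camera('wrist')
cv2.imwrite('pics/c4.png',cv2.resize(w[100:360,80:340],(600,600)))
E
```

```text
(no output)
```

View pics/c4.png

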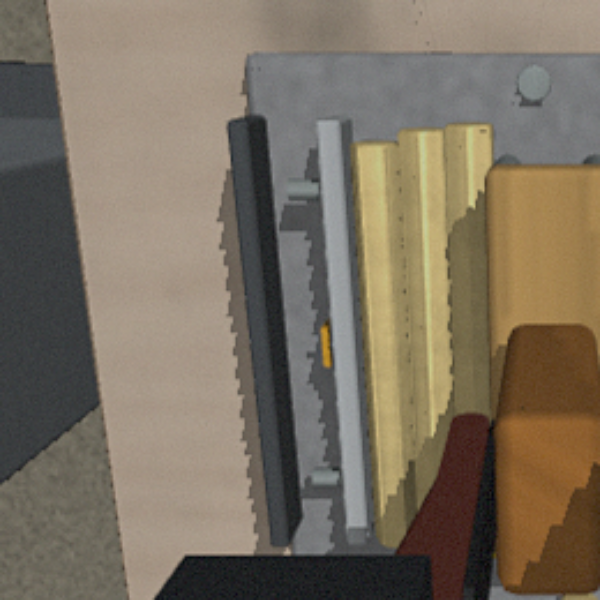

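The three left drifts lie close and parallel against the bar, with the rake behind them. Now the push, up to about 12 N.

```bash
for i in 1 2 ; do python3 -m creep '[[[0,-0.1,0,0,1.5],[0,-0.2,0,0,1.5],[0,-0.2,0,0,1.5]]]' | grep -E "pos|wrist_force"; done
```

```text
tool_pos: [0.5199, 0.1342, 0.0668]
wrist_force: [8.0, -1.1, -4.9]
tool_pos: [0.5188, 0.1342, 0.0671]
wrist_force: [9.8, -0.9, -4.2]
```

```bash
python3 -m creep '[[[0,-0.1,0.05,0,1.5],[0,-0.2,0.05,0,1.5],[0,-0.25,0.05,0,1.5],[0,-0.25,0.05,0,1.5]]]' | grep -E "pos|wrist_force"
```

```text
tool_pos: [0.5175, 0.1341, 0.067]
wrist_force: [9.9, -1.1, -4.5]
```

```bash
python3 -m creep '[[[0,-0.1,0.05,0,1.5],[0,-0.2,0.05,0,1.5],[0,-0.2,0.05,0,1.5],[0,-0.2,0.05,0,1.5],[0,-0.2,0.05,0,1.5]]]' | grep -E "pos|wrist_force|rot"; python3 - <<'E'
from h import *
w=eyes.read_camera('wrist');a=eyes.read_camera('scene')
cv2.imwrite('pics/c5.png',np.hstack([cv2.resize(w[100:360,80:340],(400,400)),cv2.resize(a[220:320,190:290],(400,400))]))
E
```

```text
tool_pos: [0.5167, 0.1342, 0.067]
tcp_rot: [0.004, 0.698, 0.716, 0.005]
wrist_force: [11.3, -1.8, -2.2]
```

View pics/c5.png

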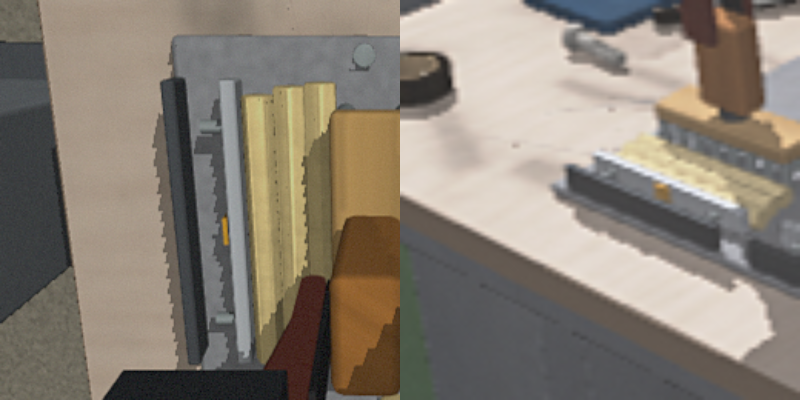

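The left row is close and straight, with the bar pressed. I'll take it to about 13 N, hold, and back off.

```bash
python3 -m creep '[[[0,-0.1,0,0,1.5],[0,-0.2,0,0,1.5],[0,-0.2,0,0,1.5],[0,-0.2,0,0,1.5],[0,-0.2,0,0,1.5],[0,-0.2,0,0,1.5]]]' | grep -E "pos|wrist_force"
```

```text
tool_pos: [0.5151, 0.1342, 0.0672]
wrist_force: [12.4, -1.0, -0.0]
```

```bash
python3 -m creep '[[[0,-0.05,0,0,1.5],[0,-0.1,0,0,1.5],[0,-0.1,0,0,1.5],[0,-0.1,0,0,1.5],[0,-0.1,0,0,1.5]]]' | grep -E "pos|wrist_force|rot|clock"; python3 - <<'E'
from h import *
w=eyes.read_camera('wrist');a=eyes.read_camera('scene')
cv2.imwrite('pics/c6.png',np.hstack([cv2.resize(w[100:360,80:340],(400,400)),cv2.resize(a[220:320,190:290],(400,400))]))
E
```

```text
clock: 15.35
tool_pos: [0.5147, 0.1343, 0.0673]
tcp_rot: [0.005, 0.698, 0.716, 0.006]
wrist_force: [13.0, 0.1, -1.2]
```

View pics/c6.png

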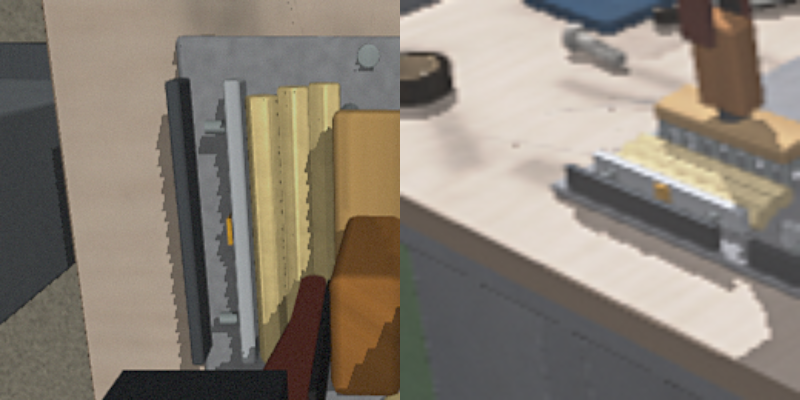

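The left row stays close with the bar pressed at 13 N. Next: back off, lift, and go to the right bay's start.

```bash
python3 -m creep '[[[0,0.5,0,0,1.5],[0,1.2,-0.1,0,1.5],[0,2.2,-0.1,0,1.5],[0,3.5,-0.5,0,1.5],[0,4,-2.5,0,1.5],[0,4,-4.5,0,1.5],[-1,5,-6,0,1.5],[-4,8,-6,0,1.5],[-7,11,-6,0,1.5],[-10,13,-6,0,1.5],[-13,15,-6,0,1.5],[-15.6,15.8,-6,0,1.5],[-15.6,15.8,-6,0,1.5],[-15.6,15.8,-4,0,1.5],[-15.6,15.8,-2,0,1.5],[-15.6,15.8,-0.8,0,1.5],[-15.6,15.8,-0.3,0,1.5],[-15.6,15.8,-0.3,0,1.5],[-15.6,15.8,-0.3,0,1.5]]]'; python3 -m creep '[[[0,0,0.2,0,1.5],[0,0,0.2,0,1.5],[0,0,0.2,0,1.5]]]'|grep -E 'pos|wrist_f'; python3 - <<'E'
from h import *
w=eyes.read_camera('wrist');a=eyes.read_camera('scene')
cv2.imwrite('pics/w7.png',w);cv2.imwrite('pics/a7.png',a)
E
```

```text
clock: 17.35
tool_pos: [0.6688, -0.0177, 0.0684]
tcp_rot: [0.0, 0.698, 0.716, 0.0]
wrist_force: [-0.8, -0.6, -2.6]
width: 0.0212
gripper_force: 49.8
tool_pos: [0.6688, -0.018, 0.0663]
wrist_force: [-0.6, -0.5, -2.9]
```

```bash
for i in 1 2 3; do python3 -m creep '[[[0,0,0.1,0,1.5],[0,0,0.1,0,1.5],[0,0,0.1,0,1.5]]]' | grep -E "pos|wrist_force"; done
```

```text
tool_pos: [0.6685, -0.018, 0.0648]
wrist_force: [0.0, -0.0, -2.2]
tool_pos: [0.6688, -0.0181, 0.0643]
wrist_force: [-0.3, -0.5, 2.2]
tool_pos: [0.6691, -0.018, 0.0642]
wrist_force: [-2.0, -0.7, 7.9]
```

```bash
python3 -m creep '[[[0,0,-0.37,0,1.5],[0,0,-0.37,0,1.5],[0,-0.6,-0.37,0,1.5],[0,-1.3,-0.37,0,1.5],[0,-2,-0.37,0,1.5],[0,-2.6,-0.37,0,1.5],[0,-3.2,-0.37,0,1.5],[0,-3.8,-0.37,0,1.5],[0,-4.4,-0.37,0,1.5],[0,-5,-0.37,0,1.5],[0,-5.6,-0.37,0,1.5],[0,-6.2,-0.37,0,1.5],[0,-6.8,-0.37,0,1.5],[0,-7.4,-0.37,0,1.5],[0,-8,-0.37,0,1.5],[0,-8.6,-0.37,0,1.5],[0,-9.2,-0.37,0,1.5],[0,-9.8,-0.37,0,1.5],[0,-9.8,-0.37,0,1.5]]]';python3 -m creep '[[[0,-0.5,0,0,1.5],[0,-1,0,0,1.5],[0,-1.5,0,0,1.5],[0,-2,0,0,1.5],[0,-2.4,0,0,1.5],[0,-2.4,0,0,1.5]]]'|grep -E 'pos|wrist_f'
```

```text
clock: 20.55
tool_pos: [0.5688, -0.0204, 0.0662]
tcp_rot: [-0.001, 0.698, 0.716, -0.001]
wrist_force: [0.3, -0.4, -2.8]
width: 0.0217
gripper_force: 49.8
tool_pos: [0.5456, -0.0212, 0.0665]
wrist_force: [0.8, 0.7, -3.7]
```

```bash
for i in 1 2 3; do python3 -m creep '[[[0,-0.15,0,0,1.5],[0,-0.3,0,0,1.5],[0,-0.3,0,0,1.5]]]' | grep -E "pos|wrist_force"; done
```

```text
tool_pos: [0.5443, -0.0213, 0.0668]
wrist_force: [3.7, 0.2, -2.8]
tool_pos: [0.5404, -0.0214, 0.0667]
wrist_force: [1.1, 0.3, -0.6]
tool_pos: [0.5361, -0.0213, 0.066]
wrist_force: [0.3, 0.2, -3.6]
```

```bash
for i in 1 2; do python3 -m creep '[[[0,-0.15,0,0,1.5],[0,-0.3,0,0,1.5],[0,-0.3,0,0,1.5]]]' | grep -E "pos|wrist_force"; done; python3 - <<'E'
from h import *
w=eyes.read_camera('wrist');a=eyes.read_camera('scene')
cv2.imwrite('pics/c8.png',np.hstack([cv2.resize(w[60:360,80:380],(400,400)),cv2.resize(a[220:340,190:350],(400,300),).repeat(1,0)[:300] if 0 else cv2.resize(a[220:350,190:340],(400,400))]))
E
```

```text
tool_pos: [0.5337, -0.0214, 0.0664]
wrist_force: [0.1, 0.9, -3.7]
tool_pos: [0.5315, -0.0216, 0.0667]
wrist_force: [0.8, -1.1, -4.0]
```

```bash
for i in 1 2 3; do python3 -m creep '[[[0,-0.1,0,0,1.5],[0,-0.2,0,0,1.5],[0,-0.2,0,0,1.5]]]' | grep -E "pos|wrist_force"; done
```

```text
tool_pos: [0.5303, -0.0217, 0.0668]
wrist_force: [3.4, 0.1, -2.7]
tool_pos: [0.5279, -0.0217, 0.0667]
wrist_force: [3.0, 0.4, -1.8]
tool_pos: [0.5268, -0.0219, 0.0669]
wrist_force: [4.2, 0.2, -2.5]
```

```bash
for i in 1 2; do python3 -m creep '[[[0,-0.1,0,0,1.5],[0,-0.2,0,0,1.5],[0,-0.2,0,0,1.5]]]' | grep -E "pos|wrist_force"; done;  python3 - <<'E'
from h import *
w=eyes.read_camera('wrist');a=eyes.read_camera('scene')
cv2.imwrite('pics/w9.png',w)
cv2.imwrite('pics/c9.png',np.hstack([cv2.resize(w[60:360,80:380],(400,400)),cv2.resize(a[220:350,190:340],(400,400))]))
E
```

```text
tool_pos: [0.5259, -0.022, 0.0671]
wrist_force: [6.7, 0.7, -3.5]
tool_pos: [0.5249, -0.0221, 0.0674]
wrist_force: [7.4, 0.0, -4.2]
```

View pics/c9.png

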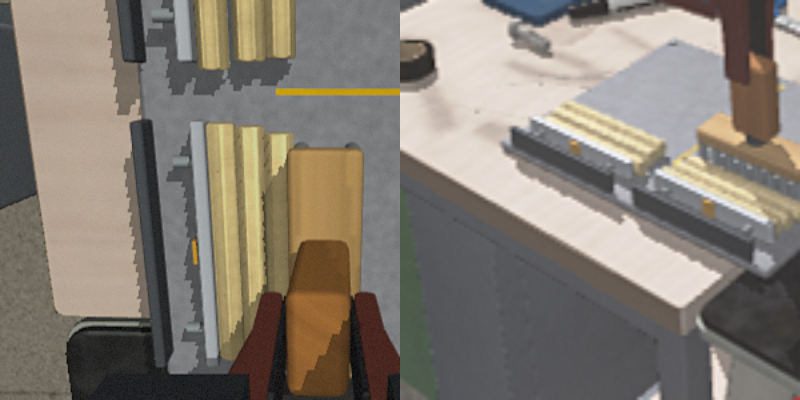

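The right row is against its bar and close. The left row has a small gap behind its first drift, which I'll measure afterwards. I'll carry on with the push.

```bash
for i in 1 2; do python3 -m creep '[[[0,-0.1,0,0,1.5],[0,-0.2,0,0,1.5],[0,-0.2,0,0,1.5]]]' | grep -E "pos|wrist_force"; done; python3 -m creep '[[[0,-0.1,0.05,0,1.5],[0,-0.2,0.05,0,1.5],[0,-0.2,0.05,0,1.5],[0,-0.2,0.05,0,1.5]]]' | grep -E "pos|wrist_force|rot"
```

```text
tool_pos: [0.5241, -0.0223, 0.0676]
wrist_force: [9.4, 0.6, -4.2]
tool_pos: [0.5234, -0.0224, 0.068]
wrist_force: [12.3, 1.2, -3.8]
tool_pos: [0.5223, -0.0225, 0.0678]
tcp_rot: [0.005, 0.698, 0.716, 0.004]
wrist_force: [12.1, 1.2, -3.5]
```

Near 12 N. I'll add a millimetre, hold, then release slowly to avoid rebound, rise and look down over both rows.

```bash
python3 -m creep '[[[0,-0.1,0,0,1.5],[0,-0.15,0,0,1.5],[0,-0.15,0,0,1.5],[0,-0.15,0,0,1.5],[0,-0.15,0,0,1.5],[0,-0.15,0,0,1.5]]]' | grep -E "pos|wrist_force|clock"; python3 -m creep '[[[0,0.1,0,0,1.5],[0,0.2,0,0,1.5],[0,0.3,0,0,1.5],[0,0.4,0,0,1.5],[0,0.5,0,0,1.5],[0,0.6,0,0,1.5],[0,0.7,0,0,1.5],[0,0.8,0,0,1.5],[0,0.9,0,0,1.5],[0,1,0,0,1.5],[0,1.1,0,0,1.5],[0,1.3,0,0,1.5],[0,1.6,0,0,1.5],[0,2,-0.1,0,1.5],[0,3,-0.2,0,1.5],[0,4,-1,0,1.5],[-1,4.5,-4,0,1.5],[-3,4.5,-8,0,1.5],[-5,4.5,-11,0,1.5],[-5,4.5,-12,0,1.5]]]'|grep -E 'pos|wrist_f|clock';python3 -m creep '[[[0,0,0,0,1.5],[0,0,0,0,1.5]]]'|grep -E 'pos'; cat > rows.py <<'E'
from h import *
import sys
s=status.observe();p=(s['tcp_rot'],s['tool_pos']);w=eyes.read_camera('wrist');cv2.imwrite(f'pics/{sys.argv[1]}.png',w)
hsv=cv2.cvtColor(w,cv2.COLOR_BGR2HSV)
m=((hsv[...,0]>15)&(hsv[...,0]<32)&(hsv[...,1]>60)&(hsv[...,2]>60)).astype(np.uint8)
vs,us=np.nonzero(m);q=ray('wrist',np.c_[us,vs],.021,p)
O=np.array([.568,.0572]);a=.026;d=q[:,:2]-O;X=d[:,0]*np.cos(a)+d[:,1]*np.sin(a);Y=-d[:,0]*np.sin(a)+d[:,1]*np.cos(a)
for y in(-130,-110,-90,-70,-50,-30,30,50,70,90,110,130):
    k=(abs(Y*1e3-y)<2)&(X>-.13)&(X<.0)
    h=np.histogram(X[k]*1e3,np.arange(-120,-10,1))[0]>0
    r_=np.flatnonzero(np.diff(np.r_[0,h.astype(int),0]));print(y,[(int(i-120),int(j-120)) for i,j in zip(r_[::2],r_[1::2]) if j-i>2])
E
python3 rows.py w10
```

```text
clock: 25.95
tool_pos: [0.5213, -0.0225, 0.0679]
wrist_force: [11.6, 2.5, -2.7]
clock: 27.95
tool_pos: [0.5638, -0.0736, 0.1903]
wrist_force: [1.2, 0.2, -3.1]
tool_pos: [0.5596, -0.0699, 0.185]
-130 [(-97, -56), (-35, -11)]
-110 [(-97, -55), (-35, -11)]
-90 [(-97, -55), (-34, -11)]
-70 [(-97, -56)]
-50 [(-97, -55)]
-30 [(-97, -55)]
30 [(-100, -84), (-83, -54)]
50 [(-99, -85), (-83, -54)]
70 []
90 []
110 []
130 []
```

Both rows measure close and parallel: the right is 41 mm deep and the left about 46 mm, so the outer centres are about 32 mm apart. Next, the rake goes back to its pad.

```bash
python3 -m creep '[[[-3,-1.5,0,-1,1.5],[-6,-3,0,-2,1.5],[-9.5,-5,0,-3,1.5],[-13,-7,0,-4,1.5],[-16,-8.5,0,-4,1.5],[-17,-8.7,0,-4,1.5],[-17,-8.7,0,-4,1.5],[-17,-8.7,4,-4,1.5],[-17,-8.7,8,-4,1.5],[-17,-8.7,11,-4,1.5],[-17,-8.7,12,-4,1.5],[-17,-8.7,12,-4,1.5],[-17,-8.7,12,-4,1.5],[-17,-8.7,12,-4,1.5]]]'
```

```text
clock: 29.6
tool_pos: [0.4794, -0.2436, 0.0677]
tcp_rot: [0.002, 0.672, 0.74, 0.0]
wrist_force: [0.6, -0.2, -2.4]
width: 0.0217
gripper_force: 49.6
```

```bash
python3 -m creep '[[[0.1,-0.1,0.3,0,1.5],[0.2,-0.2,0.5,0,1.5],[0.2,-0.2,0.5,0,1.5],[0.2,-0.2,0.5,0,1.5]]]'|grep -E "pos|wrist_force"; for i in 1 2 3; do python3 -m creep '[[[0,0,0.1,0,1.5],[0,0,0.1,0,1.5],[0,0,0.1,0,1.5]]]' | grep -E "pos|wrist_force"; done
```

```text
tool_pos: [0.4756, -0.2413, 0.0612]
wrist_force: [-0.2, 0.3, -3.0]
tool_pos: [0.4757, -0.2413, 0.06]
wrist_force: [-0.0, -0.6, -2.5]
tool_pos: [0.476, -0.2413, 0.0596]
wrist_force: [-0.2, 1.7, 4.4]
tool_pos: [0.4763, -0.2414, 0.0595]
wrist_force: [-1.6, 4.0, 13.7]
```

Standing on the pad. I'll ease off a millimetre, open and rise.

```bash
python3 -m creep '[[[0,0,-0.1,0,1.5],[0,0,-0.1,0,1.5],[0,0,-0.1,0,2.6],[0,0,-0.1,0,3.5],[0,0,-0.1,0,5.5],[0,0,-0.1,0,5.5],[0,0,-0.1,0,5.5],[0,0,-2,0,5.5],[0,0,-5,0,5.5],[0,0,-8,0,5.5],[0,0,-12,0,5.5],[2,0,-14,0,5.5],[5,1,-14,0,5.5],[9,3,-14,0,5.5],[13,5,-14,0,5.5],[17,6,-14,0,5.5],[19,7,-14,0,5.5],[19,7,-14,0,5.5],[19,7,-14,0,5.5]]]'; python3 rows.py w11; python3 - <<'E'
from h import *
w=cv2.imread('pics/w11.png')
a=eyes.read_camera('scene');cv2.imwrite('pics/a11.png',a)
for n in['rake_grip','pad']:
    for d in eyes.silhouettes('scene',n):
        z=.003 if n=='pad' else .09
        print(n,round(d['confidence'],2),np.round(d['bbox']),ray('scene',d['bbox'][:2],z).round(3))
E
```

```text
clock: 32.8
tool_pos: [0.527, -0.0455, 0.1979]
tcp_rot: [0.0, 0.672, 0.741, -0.0]
wrist_force: [-1.0, 0.2, -0.6]
width: 0.0547
gripper_force: 0.0
-130 [(-97, -57)]
-110 [(-98, -56)]
-90 [(-97, -56)]
-70 [(-97, -56)]
-50 [(-98, -65), (-64, -56)]
-30 [(-97, -56)]
30 [(-100, -85), (-84, -55)]
50 [(-101, -85), (-84, -55)]
70 [(-112, -109), (-100, -85), (-84, -55)]
90 []
110 []
130 []
rake_grip 0.7 [394. 308.  59.  61.] [[ 0.419 -0.28   0.09 ]]
pad 0.77 [466. 366.  60.  41.] [[ 0.455 -0.408  0.003]]
pad 0.65 [392. 331.  73.  33.] [[ 0.459 -0.255  0.003]]
```

```bash
python3 -c "
from workcell import r
print(r.hand_in())"
```

```text
the job is handed in; nothing more can be done
None
```

I combed both rows close and straight against their bars (last camera check) and pressed them at 12–13 N, by wrist reading, not at the bar. The rake is back upright on its pad and let go, and I handed the job in at about 33 s; no verdict came back.

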